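Move the lift-off door to the box of drying slides

ROBOT

A 7-joint arm with a two-finger parallel gripper is mounted at the origin on the work surface. World frame = base frame: x ahead of the robot, y to its left, z up, the work surface at z = 0. Lengths are in m, angles in degrees, forces in N, time in s.
With the tool pointing down it reaches from about 0.425 to 0.875 m from the base axis. Payload 4.7 kg.
Tool frame: the origin (TCP) lies between the finger pads; the fingertips stand 11 mm ahead of it and the grasp point (between the pads) lies 8 mm behind it (env.tcp_to_tips is the distance from the TCP to the fingertips, in m); z points along the fingers, y is the line along which they close (so a half turn about z gives the same grasp; the last joint's range is limited). The gripper opens to 87 mm and grips with 3 to 60 N. Pads are 19 mm wide; open, the fingers measure 117 mm over their backs; the gripper's body (75 mm by 190 mm) begins 51 mm behind the grasp point.
Start: joints at [63.948, 18.392, -4.016, 83.108, 1.295, 78.541, -3.26], TCP at [0.294, -0.58, 0.234] pointing down, gripper open.
Joint ranges: [-163.93, 163.93], [-17.29, 119.83], [-79.2, 71.16], [3.27, 140.29], [-89.18, 269.18], [5.43, 117.66], [-154.24, 154.24]. Speed limits (degrees/s): [147.25, 147.25, 180, 180, 180, 180, 180].

INTERFACE

Orientations are given as [roll, pitch, yaw] about the fixed x, y, z axes, in that order (R = Rz(yaw) Ry(pitch) Rx(roll)).
In Python, from cell import env, viewer gives the robot as it stands.
- The arm moves only by the tool step_arm, never from a script. Its arguments are lists of equal length, an entry for each row: "delta_pos": the shift along the tool's x, y, z in units of 0.2 m (1.0 is 0.2 m), a list of three; "rot": the turn, a rotation vector about the tool's x, y, z in units of 1.5 rad (1.0 is 1.5 rad), a list of three; "gripper": the gripper command: -1 is shut, 1 is fully open, values between are in proportion. A call has 1 to 20 rows; each row is the pose to reach, as a shift and turn from the pose commanded when the call began, along the tool's axes at that moment; what a row does not reach only later rows make up. A row lasts 1/8 s, in which the tool goes at most 62.5 mm and 10.7 degrees, less where a joint would pass 70% of its speed; a pose out of reach is approached as far as the arm can. A call with a number of a shift or a turn outside -1 to 1 is refused whole. A call with a gripper value outside its range is refused whole. The fingers move at their own pace and stop on an object; "squeeze" is the grip in N (left out, the last holds). Time passes only in rows, so rows that repeat a pose let the fingers close. It gives the time, the measured TCP pose, the force, the opening and the grip force at its end, in the units of the state.
- env.get_obs(): the state, without advancing time (a new reading comes with each control period).
- viewer.read_camera(name): name is "scene" or "side" or "wrist"; returns a dict with "img" (400x640x3 uint8, red, green, blue), "fx", "fy", "cx", "cy" (pixels), "dist" ([k1, k2, p1, p2, k3] as OpenCV has them; the pictures are not rectified), "pose" (4x4, takes a point from camera to world coordinates). Camera axes: x right, y down, z forward; pixel columns grow to the right and rows downward; lengths in m; the calibration is good to about 2 mm. A picture is of the moment at which its call begins. There is no depth.
- env.sign_off(): hands the job in; it is judged then, once.
The state is a dict: "time_s": time; "qpos": joint angles; "joint_velocities": joint speeds; "effort": joint torques, N m; "tool_pos": TCP position; "tool_rot": TCP orientation; "force": force on the tool from outside, world axes, zero at the start; "wrist_torque": the same for the moment, N m; "grip_width": finger opening in m; "grasp_force": force on a finger pad.
Only numpy, scipy, OpenCV 4.12 (cv2) and the standard library are available. Lean on these libraries where they do the work, as an engineer would, in place of code of your own. Each camera call takes 0.05 s, during which the arm holds its last target. There are 200 camera calls.

TASK

One of the two specimen drying boxes has a hanging door on it; the other, with the rack of slides in it, stands open. Squeeze the two tabs on top of the door together so that its sprung hinge pins draw in, lift the door off, and lower it right down into the hinge brackets of the open box before letting go, so that it hangs fully home there with its pins sprung out.

Things in the scene. Friction and masses are not known exactly. Their poses are not given: they have to be found in the camera images.
- door_grip (a point): Loose door (200 g): grey panel 80x5x85 mm under a barrel (dia 14, 120 long) on the hinge axis. Point: midway between its two dark upright tabs (24 wide, 6 thick), 48 mm above the axis, 13 below tab tops, 140 above the door's lower edge. y: hinge axis, along which tabs are pinched; z up. Outer tab faces: 60 mm apart at rest, 24 squeezed fully in. Works either way round.
- pin (a joint): Travel (m) of the door's +y pin: 0 sprung out (8 mm dia, 18 mm beyond the barrel's end), 0.018 drawn fully in by its tab. The other pin is its mirror. Spring 2.5 N at the start, 6 N at the end of travel, so a 20 to 40 N grip holds both in while the door is carried.
- doored_box_hinge (a point): Drying box wearing the door at the start: white, fixed, 150 wide (y), 130 deep, 120 mm high, its open front facing its own +x, away from the robot. Point: middle of its hinge axis, 135 mm above the table, 12 mm in front of the box. y along the hinge axis, z up. Brackets as on the open box.
- open_box_hinge (a point): Same for the box without a door (rack of slides inside). Brackets at both ends of its axis: open V saddles for the barrel 50-62 mm from this point, then closed eyes for the pins at 68-76 mm, tops flared, 25 mm above the axis. A door lowered pins-in is guided from about 8 mm off and rests with its grip point 48 mm above this point; the pins enter the eyes if let go less than 6 mm above that.
Not all that is in view belongs to the job. Leave any turquoise look-alike of the part that bears open_box_hinge alone. Leave any pink look-alike of the part that bears door_grip alone.

How it is judged:
By the outcome, as a careful person would: the job done as asked, in the order asked, and still so for the second after the job is handed in, with the robot touching nothing.
It also fails if it takes over 45 s, if anything falls off the work surface, if the arm or the gripper's body presses on something with over 40 N, if the wrist force passes 120 N, or if a joint passes its speed limit or range.

## Working session

There is one attempt and no reset: what is moved stays moved. The work goes in short steps, Python scripts to look and compute and a tool call to move; the robot and the scene stay as the last step left them, time stands still between calls to the robot, and variables do not carry over. Pictures are saved under pics/ and viewed, at most 10 in all, crops included, and the job is handed in when it is done.

Besides the shell and the picture viewer there is one more tool, called after "Emit:" in YAML: its name, and indented under it one key for each argument. step_arm: Moves the arm, as the interface text tells. Shifts and turns lie within -1 to 1; 1 stands for 0.2 m of shift or 1.5 rad of turn. Its arguments: {"type":"object","properties":{"delta_pos":{"type":"array"},"rot":{"type":"array"},"gripper":{"type":"array"},"squeeze":{"type":"number"}},"required":["delta_pos","rot","gripper"]}

```bash
mkdir -p pics
cat > h.py <<'E'
from cell import env, viewer
import numpy as np, cv2, pickle
def snap(n,tag):
    c=viewer.read_camera(n); pickle.dump(c,open(f'pics/{tag}.pkl','wb'))
    cv2.imwrite(f'pics/{tag}.png',c['img'][:,:,::-1]); return c
def load(tag): return pickle.load(open(f'pics/{tag}.pkl','rb'))
def K(c): return np.array([[c['fx'],0,c['cx']],[0,c['fy'],c['cy']],[0,0,1.]])
def ray(c,p):
    u=cv2.undistortPoints(np.array([[p]],float),K(c),np.array(c['dist'],float))[0,0]
    P=np.array(c['pose']); d=P[:3,:3]@np.array([*u,1]); return P[:3,3],d/np.linalg.norm(d)
def atz(c,p,z):
    o,d=ray(c,p); return o+d*(z-o[2])/d[2]
def tri(L):
    A=np.zeros((3,3));b=np.zeros(3)
    for c,p in L:
        o,d=ray(c,p);M=np.eye(3)-np.outer(d,d);A+=M;b+=M@o
    return np.linalg.solve(A,b)
def proj(c,X):
    T=np.linalg.inv(np.array(c['pose']));X=np.atleast_2d(np.array(X,float))
    return cv2.projectPoints(X,cv2.Rodrigues(T[:3,:3])[0],T[:3,3],K(c),np.array(c['dist'],float))[0][:,0]
E
python3 - <<'E'
from h import *
a=snap('scene','sc0');b=snap('side','si0')
cv2.imwrite('pics/both0.png',cv2.resize(np.vstack([a['img'],b['img']])[:,:,::-1],None,fx=.75,fy=.75))
for c in(a,b):print(np.round(c['pose'],3),c['fx'])
print(env.get_obs())
E
```

```text
[[-0.801  0.484 -0.352  0.752]
 [ 0.599  0.647 -0.472  0.432]
 [-0.    -0.589 -0.808  0.809]
 [ 0.     0.     0.     1.   ]] 416.04492393207335
[[-0.683 -0.501  0.531 -0.114]
 [-0.73   0.476 -0.49   0.573]
 [-0.008 -0.723 -0.691  0.876]
 [ 0.     0.     0.     1.   ]] 414.2361446150869
{'time_s': 0.1, 'qpos': array([63.94705227, 18.43540149, -4.01307363, 83.16814877,  1.29631296,
       78.54170591, -3.25903385]), 'joint_velocities': array([-0.03439469, -0.08263059,  0.0370209 , -0.13320144, -0.06097019,
       -0.08251778, -0.05858106]), 'effort': array([-1.07262229e-04, -4.92573059e+01, -4.05630218e-01, -3.13398242e+01,
       -6.41041668e-02,  3.94743495e-02,  1.00096520e-04]), 'tool_pos': array([ 0.29339338, -0.57947635,  0.2325618 ]), 'tool_rot': array([-1.79900040e+02,  7.57358733e-03,  2.68614499e+01]), 'force': array([-0.79830688,  0.05855151, -0.69285377]), 'wrist_torque': array([ 0.00209928, -0.01411949,  0.03360084]), 'grasp_force': 0.0, 'grip_width': 0.0872616913003494}
```

View pics/both0.png

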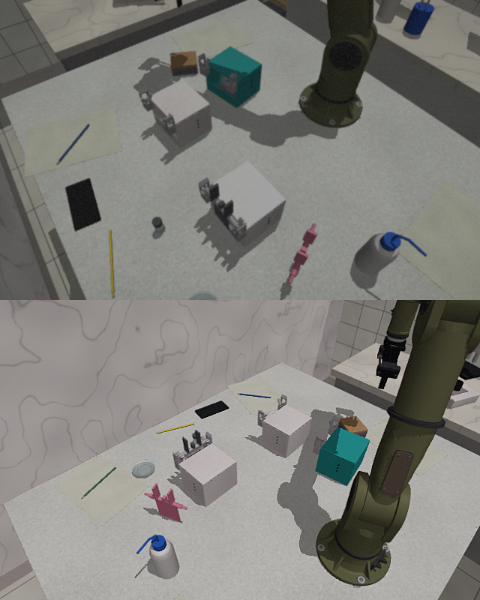

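Candidates, in pixels of the half-height picture. Boxes: white with door at scene (245,200), white open at (180,110), and turquoise at (233,77), which is a decoy. Doors: grey with dark tabs at scene (228,210), and pink at (303,253), which is a decoy. I'll check the two white boxes in close crops.

Run:
```python
from h import *
a=load('sc0')['img'];b=load('si0')['img']
def cr(i,x,y,w=133,h=100): return cv2.resize(i[y:y+h,x:x+w],(399,300),interpolation=cv2.INTER_CUBIC)
im=np.vstack([np.hstack([cr(a,255,215),cr(a,175,95)]),np.hstack([cr(b,215,165),cr(b,320,120)])])
cv2.imwrite('pics/crop0.png',im[:,:,::-1])
```

```text
(no output)
```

View pics/crop0.png

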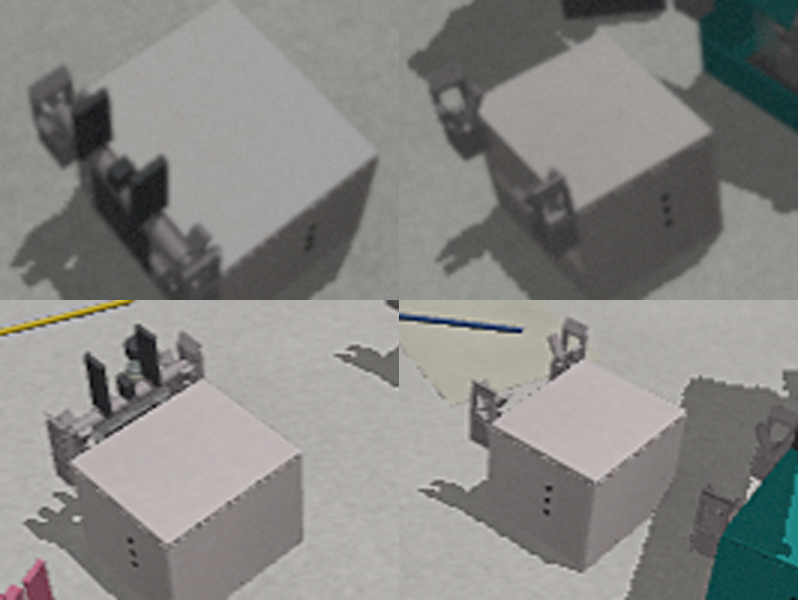

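```bash
cat > fit.py <<'E'
from h import *
from scipy.optimize import least_squares
a=load('sc0');b=load('si0')
FP,FM,BP,BM=[-.012,.075,-.015],[-.012,-.075,-.015],[-.142,.075,-.015],[-.142,-.075,-.015]
def W(v,X):
    c,s=np.cos(v[2]),np.sin(v[2]);X=np.atleast_2d(X)
    return np.c_[v[0]+c*X[:,0]-s*X[:,1],v[1]+s*X[:,0]+c*X[:,1],.135+X[:,2]]
D={'doored':[(a,BM,(330.7,215)),(a,BP,(380.7,265.7)),(b,FP,(239,219.3)),(b,BP,(271.7,246.7)),(b,BM,(315.3,216.3)),(b,FM,(282.7,191.7))],
'open':[(a,BM,(242,107.3)),(a,BP,(279.3,138.7)),(a,FP,(234,165.3)),(a,FM,(202.3,132.7)),(b,FP,(349.7,162)),(b,BP,(385.7,180.3)),(b,BM,(415.7,157)),(b,FM,(381,140.3))]}
def fit(L):
    f=lambda v:np.concatenate([proj(c,W(v,X))[0]-p for c,X,p in L])
    return min((least_squares(f,[.6,0,y]) for y in(0,1.5,-1.5,3)),key=lambda r:r.cost)
if __name__=='__main__':
    for k,L in D.items():
        r=fit(L);v=r.x;print(k,v[:2].round(4),np.degrees(v[2]).round(2),np.round(r.fun.reshape(-1,2),1).tolist())
        for s in('sc','si'):
            c=load(s+'0');im=c['img'][:,:,::-1].copy()
            # tabs outer top corners, eyes tops, barrel
            P=[[sx*.012,sy*.030,.061] for sx in(1,-1) for sy in(1,-1)]+[[0,.072,.025],[0,-.072,.025],[0,.06,.0],[0,-.06,0],FP,FM,BP,BM]
            p=proj(c,W(v,P));m=p[-4:].mean(0).astype(int);x,y=m[0]-85,m[1]-70
            z=cv2.resize(im[y:y+100,x:x+133],(399,300),interpolation=cv2.INTER_CUBIC)
            for q in p: cv2.circle(z,tuple(((q-[x,y]+.5)*3).astype(int)),2,(0,0,255),-1)
            cv2.imwrite(f'pics/f_{k}_{s}.png',z)
    R=lambda n:cv2.imread(f'pics/f_{n}.png')
    cv2.imwrite('pics/fit0.png',np.vstack([np.hstack([R(f'{k}_{s}') for k in D]) for s in('sc','si')]))
E
python3 fit.py
```

```text
doored [0.5813 0.1524] 1.47 [[0.6, -2.4], [2.5, -0.4], [-1.3, -1.3], [-1.4, -0.9], [0.1, -2.2], [-0.5, -1.6]]
open [ 0.5515 -0.2215] 4.31 [[1.9, -1.9], [2.5, -0.4], [1.1, 1.2], [-3.8, -2.7], [-0.4, -0.9], [-0.5, 0.1], [-0.9, -0.9], [-1.3, -1.1]]
```

View pics/fit0.png

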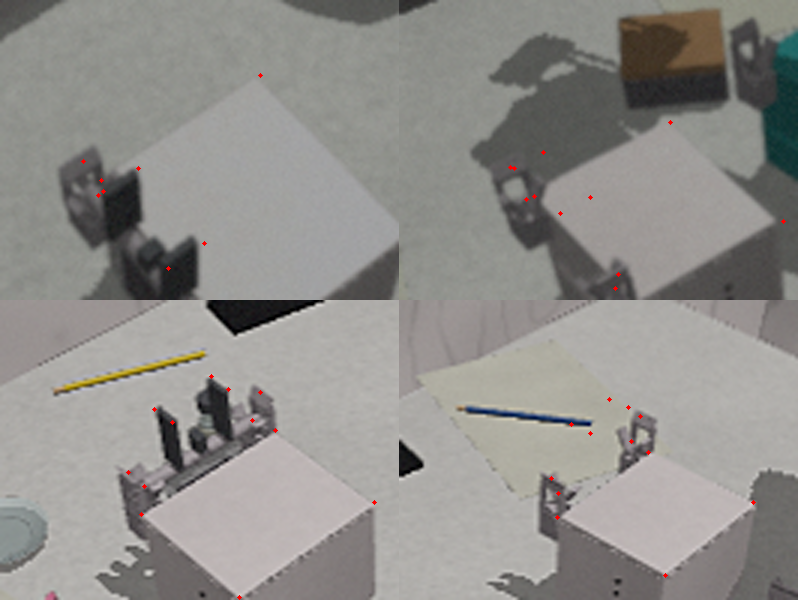

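The dots fit the side view well; the scene view is a few px off. Doored hinge is about (0.581, 0.152), open hinge about (0.5515, -0.2215). Next I move so the wrist camera can look over the open box.

```bash
cat >> h.py <<'E'
from scipy.spatial.transform import Rotation as Ro
def go(x,y,z,yaw):
    o=env.get_obs();R=Ro.from_euler('xyz',o['tool_rot'],degrees=True);T=Ro.from_euler('xyz',[180,0,yaw],degrees=True)
    d=R.inv().apply(np.array([x,y,z])-o['tool_pos'])/.2;r=(R.inv()*T).as_rotvec()/1.5
    print('t',o['time_s'],'pos',o['tool_pos'].round(4),'rot',o['tool_rot'].round(2),'dpos',d.round(4),'rot',r.round(4),'F',o['force'].round(1),'w',round(o['grip_width'],4))
E
python3 - <<'E'
from h import *
c=snap('wrist','w0');o=env.get_obs()
R=Ro.from_euler('xyz',o['tool_rot'],degrees=True).as_matrix();P=np.array(c['pose'])
print((R.T@(P[:3,3]-o['tool_pos'])).round(3),(R.T@P[:3,:3]).round(3),c['fx'])
go(.50,-.22,.40,4)
E
```

```text
[ 0.071 -0.    -0.151] [[ 0.001 -0.966 -0.259]
 [ 1.     0.001 -0.   ]
 [ 0.    -0.259  0.966]] 283.76559142129463
t 0.15 pos [ 0.2935 -0.5795  0.2327] rot [-1.7992e+02  1.0000e-02  2.6860e+01] dpos [ 1.7334 -1.1382 -0.8349] rot [-0.0009  0.0003  0.266 ] F [ 0.4 -0.4  0.2] w 0.0871
```

Emit:
step_arm:
  delta_pos:
    - [0.1, -0.05, -0.4]
    - [0.9, -0.57, -0.4]
    - [0.9, -0.57, -0.4]
    - [0.9, -0.57, -0.4]
    - [0.9, -0.57, -0.4]
    - [0.9, -0.57, -0.4]
  rot:
    - [0, 0, 0.1]
    - [0, 0, 0.266]
    - [0, 0, 0.266]
    - [0, 0, 0.266]
    - [0, 0, 0.266]
    - [0, 0, 0.266]
  gripper: [1, 1, 1, 1, 1, 1]

```text
time_s: 0.9
tool_pos: [0.4029, -0.3965, 0.3136]
tool_rot: [180.0, 0.0, 4.1]
force: [-0.6, -1.1, -0.2]
grip_width: 0.0868
grasp_force: 0.0
```

```bash
python3 -c "
from h import *
go(.50,-.22,.31,4)"
```

```text
t 0.9 pos [ 0.4029 -0.3965  0.3136] rot [1.7996e+02 2.0000e-02 4.0900e+00] dpos [ 0.5472 -0.8458  0.0174] rot [0.0004 0.0002 0.0011] F [-0.6 -1.1 -0.2] w 0.0868
```

Emit:
step_arm:
  delta_pos:
    - [0.55, -0.85, 0]
    - [0.55, -0.85, 0]
    - [0.55, -0.85, 0]
    - [0.55, -0.85, 0]
    - [0.55, -0.85, 0]
    - [0.55, -0.85, 0]
  rot:
    - [0, 0, 0]
    - [0, 0, 0]
    - [0, 0, 0]
    - [0, 0, 0]
    - [0, 0, 0]
    - [0, 0, 0]
  gripper: [1, 1, 1, 1, 1, 1]

```text
time_s: 1.65
tool_pos: [0.4992, -0.223, 0.3131]
tool_rot: [180.0, 0.1, 3.7]
force: [-0.5, -1.2, -0.5]
grip_width: 0.087
grasp_force: 0.0
```

```bash
python3 -c "
from h import *
c=snap('wrist','w1')
go(.53,.15,.31,1.5)
v=[.5515,-.2215,np.radians(4.31)]
from fit import W,FP,FM,BP,BM
for X in [[0,.072,.025],[0,-.072,.025],FP,FM,BP,BM]:
  q=proj(c,W(v,X))[0];print(X,q.round(1))
"
```

```text
t 1.7 pos [ 0.4993 -0.2228  0.3132] rot [1.7996e+02 6.0000e-02 3.7100e+00] dpos [ 0.2738 -1.8501  0.0146] rot [0.0005 0.0006 0.0257] F [-0.3 -0.3 -0.1] w 0.087
[0, 0.072, 0.025] [249.8 143. ]
[0, -0.072, 0.025] [387.1 141.6]
[-0.012, 0.075, -0.015] [255.6 151.1]
[-0.012, -0.075, -0.015] [381.  149.9]
[-0.142, 0.075, -0.015] [262.1 251. ]
[-0.142, -0.075, -0.015] [376.1 249.9]
```

View pics/w1.png

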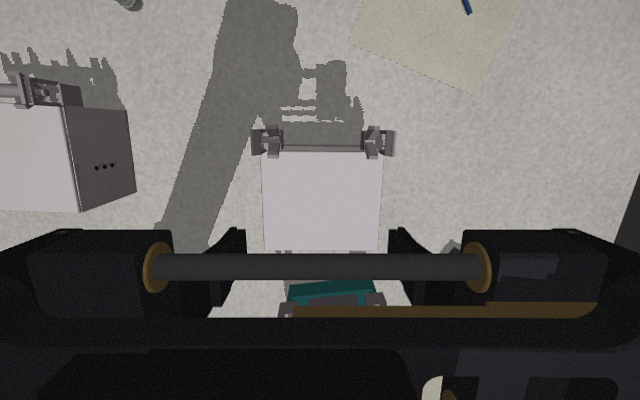

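Wrist view: the open box top spans about (262,152)–(383,151), with eyes at (262,141) and (385,141), so it sits 2–4 px from prediction. Next I view the doored box the same way, then zoom both.

Emit:
step_arm:
  delta_pos:
    - [0.15, -0.95, 0]
    - [0.15, -0.95, 0]
    - [0.15, -0.95, 0]
    - [0.15, -0.95, 0]
  rot:
    - [0, 0, 0.025]
    - [0, 0, 0.025]
    - [0, 0, 0.025]
    - [0, 0, 0.025]
  gripper: [1, 1, 1, 1]

```text
time_s: 2.2
tool_pos: [0.5173, -0.0238, 0.3141]
tool_rot: [-179.9, -0.1, 2.2]
force: [-0.5, -1.4, 1.2]
grip_width: 0.087
grasp_force: 0.0
```

Emit:
step_arm:
  delta_pos:
    - [0.13, -0.9, 0]
    - [0.13, -0.9, 0]
    - [0.13, -0.9, 0]
    - [0.13, -0.9, 0]
    - [0.13, -0.9, 0]
    - [0.13, -0.9, 0]
  rot:
    - [0, 0, 0]
    - [0, 0, 0]
    - [0, 0, 0]
    - [0, 0, 0]
    - [0, 0, 0]
    - [0, 0, 0]
  gripper: [1, 1, 1, 1, 1, 1]

```text
time_s: 2.95
tool_pos: [0.5382, 0.1496, 0.3133]
tool_rot: [179.9, 0.0, 1.6]
force: [-0.3, -0.2, 0.8]
grip_width: 0.087
grasp_force: 0.0
```

```bash
python3 -c "
from h import *
c=snap('wrist','w2');a=load('w1')
go(.58,.152,.31,1.5)
f=lambda i:cv2.resize(i[100:260,230:430],None,fx=4,fy=3.75,interpolation=cv2.INTER_CUBIC)[:, :]
i1=cv2.resize(a['img'][105:255,240:400],(640,600),interpolation=cv2.INTER_CUBIC)
i2=cv2.resize(c['img'][60:260,210:430],(660,600),interpolation=cv2.INTER_CUBIC)
cv2.imwrite('pics/z1.png',i1[:,:,::-1]);cv2.imwrite('pics/z2.png',i2[:,:,::-1])
"
```

```text
t 3.0 pos [0.538  0.1501 0.3134] rot [179.94   0.     1.61] dpos [ 0.21   -0.0037  0.0172] rot [0.0007 0.     0.0013] F [-0.   0.2  0.7] w 0.0869
```

View pics/z1.png

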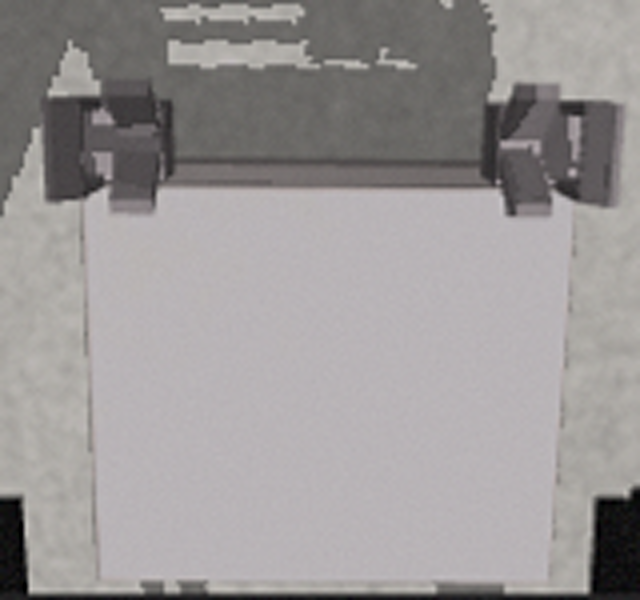

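View pics/z2.png

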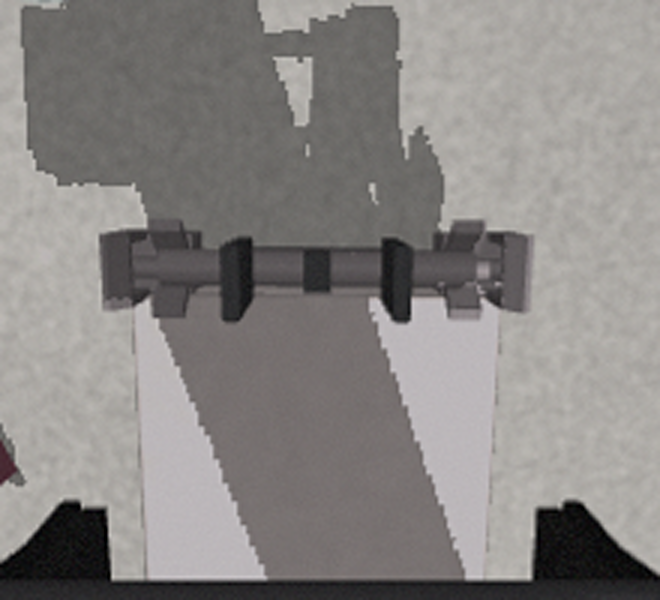

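z1 (open box): outer eye edges at about (251,142) and (395,143), box corners (260.4,151.4), (383.5,151.4), (264,249), (377,250). z2: the grey door's tab tops are at (283,152) and (347,153), outer eye edges at (244,150) and (387,150). This is the white box with the grey, dark-tabbed door, so the choice is confirmed. Refitting from these.

Run:
```python
from fit import *
w=load('w1');x=load('w2')
EP,EM=[0,.076,.025],[0,-.076,.025]
O=[(w,EP,(250.9,141.9)),(w,EM,(395.1,142.9)),(w,FP,(260.4,151.4)),(w,FM,(383.5,151.4)),(w,BP,(264.1,249.1)),(w,BM,(376.9,249.9))]
Dd=[(x,EP,(244,150)),(x,EM,(386.7,150.3)),(x,[0,.03,.061],(283,152.3)),(x,[0,-.03,.061],(346.7,152.7))]
for n,L in(('open',O),('openboth',O+[q for q in D['open'] if q[0]['fx']!=a['fx']]),('door',Dd),('doorboth',Dd+[q for q in D['doored'] if q[0]['fx']!=a['fx']])):
    r=fit(L);print(n,r.x[:2].round(4),np.degrees(r.x[2]).round(2),r.fun.reshape(-1,2).round(1).tolist())
```

```text
open [ 0.5517 -0.2261] 3.34 [[-0.5, 0.0], [0.1, 0.1], [-1.1, -1.3], [1.1, -0.3], [-0.3, 1.1], [0.8, 1.0]]
openboth [ 0.5515 -0.226 ] 3.35 [[-0.7, 0.2], [-0.0, 0.2], [-1.2, -1.1], [1.0, -0.2], [-0.4, 1.2], [0.7, 1.1], [0.2, -1.7], [-0.4, -0.4], [-0.1, -1.0], [-0.1, -1.5]]
door [0.5829 0.1523] 1.47 [[-0.8, -0.5], [0.4, -0.5], [-0.0, 0.6], [0.4, 0.4]]
doorboth [0.5823 0.1524] 1.48 [[-0.8, 0.0], [0.3, 0.1], [-0.1, 1.2], [0.4, 1.0], [-1.5, -1.5], [-1.6, -1.2], [-0.1, -2.4], [-0.7, -1.8]]
```

Emit:
step_arm:
  delta_pos:
    - [0.22, -0.005, 0]
    - [0.222, -0.005, 0.2]
    - [0.222, -0.005, 0.42]
    - [0.222, -0.005, 0.42]
    - [0.222, -0.005, 0.42]
    - [0.222, -0.005, 0.42]
  rot:
    - [0, 0, 0]
    - [0, 0, 0.001]
    - [0, 0, 0.001]
    - [0, 0, 0.001]
    - [0, 0, 0.001]
    - [0, 0, 0.001]
  gripper: [0.65, 0.65, 0.65, 0.65, 0.65, 0.65]
  squeeze: 30

```text
time_s: 3.75
tool_pos: [0.583, 0.1554, 0.2321]
tool_rot: [-180.0, -0.2, 1.7]
force: [-0.2, -0.1, 0.4]
grip_width: 0.0719
grasp_force: 0.0
```

```bash
python3 -c "
from h import *
c=snap('wrist','w3');a=snap('side','si3')
go(.5825,.1523,.175,1.5)
i1=c['img'][60:360,140:500]
i2=cv2.resize(a['img'][140:260,210:330],(300,300),interpolation=cv2.INTER_CUBIC)
cv2.imwrite('pics/z3.png',np.hstack([i1,i2])[:,:,::-1])
"
```

```text
t 3.85 pos [0.5826 0.1555 0.2314] rot [-1.7999e+02 -1.7000e-01  1.7600e+00] dpos [-0.0019  0.0158  0.2822] rot [-0.0002 -0.002   0.003 ] F [0.4 0.2 0.6] w 0.0721
```

View pics/z3.png

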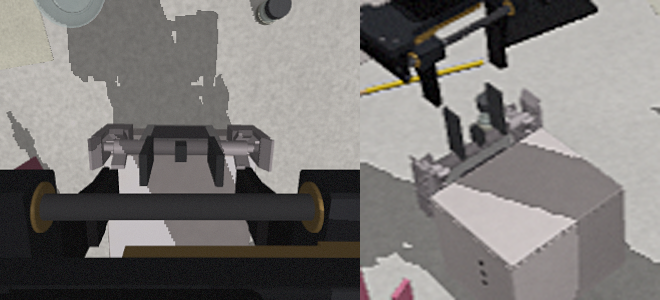

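Fingers straddle the tabs: wrist crop shows tabs at columns 140 and 223, centred, and fingers outside them. Lower and squeeze.

Emit:
step_arm:
  delta_pos:
    - [0, 0.012, 0.1]
    - [0, 0.012, 0.2]
    - [0, 0.012, 0.28]
    - [0, 0.012, 0.28]
    - [0, 0.012, 0.28]
  rot:
    - [0, 0.002, 0.003]
    - [0, 0.002, 0.003]
    - [0, 0.002, 0.003]
    - [0, 0.002, 0.003]
    - [0, 0.002, 0.003]
  gripper: [0.65, 0.65, 0.65, 0.65, 0.65]
  squeeze: 30

```text
time_s: 4.47
tool_pos: [0.5822, 0.1531, 0.174]
tool_rot: [-180.0, -0.2, 1.5]
force: [0.1, -0.2, 0.6]
grip_width: 0.0718
grasp_force: 0.0
```

Emit:
step_arm:
  delta_pos:
    - [0, 0, 0]
    - [0, 0, 0]
    - [0, 0, 0]
    - [0, 0, 0]
    - [0, 0, 0]
    - [0, 0, 0]
    - [0, 0, 0]
    - [0, 0, 0]
  rot:
    - [0, 0, 0]
    - [0, 0, 0]
    - [0, 0, 0]
    - [0, 0, 0]
    - [0, 0, 0]
    - [0, 0, 0]
    - [0, 0, 0]
    - [0, 0, 0]
  gripper: [-1, -1, -1, -1, -1, -1, -1, -1]
  squeeze: 30

```text
time_s: 5.48
tool_pos: [0.5824, 0.1525, 0.1744]
tool_rot: [180.0, -0.2, 1.5]
force: [-0.7, -1.4, 5.8]
grip_width: 0.0221
grasp_force: 30.0
```

Fully squeezed (22 mm, 30 N). Lift.

Emit:
step_arm:
  delta_pos:
    - [0, 0, -0.03]
    - [0, 0, -0.08]
    - [0, 0, -0.15]
    - [0, 0, -0.25]
    - [0, 0, -0.45]
    - [0, 0, -0.7]
    - [0, 0, -0.8]
    - [0, 0, -0.8]
  rot:
    - [0, 0, 0]
    - [0, 0, 0]
    - [0, 0, 0]
    - [0, 0, 0]
    - [0, 0, 0]
    - [0, 0, 0]
    - [0, 0, 0]
    - [0, 0, 0]
  gripper: [-1, -1, -1, -1, -1, -1, -1, -1]

```text
time_s: 6.48
tool_pos: [0.5822, 0.1535, 0.3366]
tool_rot: [-179.9, -0.5, 1.5]
force: [0.6, 0.0, -3.7]
grip_width: 0.0225
grasp_force: 30.0
```

```bash
python3 -c "
from h import *
c=snap('wrist','w4');a=snap('side','si4')
go(.5517,-.226,.33,3.35)
i1=c['img'][30:330,120:520]
i2=cv2.resize(a['img'][80:230,200:400],(400,300),interpolation=cv2.INTER_CUBIC)
cv2.imwrite('pics/z4.png',np.hstack([i1,i2])[:,:,::-1])
"
```

```text
t 6.575 pos [0.5811 0.1527 0.3331] rot [ 1.7998e+02 -1.3000e-01  1.5100e+00] dpos [-0.1967  1.8889  0.0159] rot [ 0.0003 -0.0015 -0.0214] F [-0.4 -0.  -2.2] w 0.0224
```

View pics/z4.png

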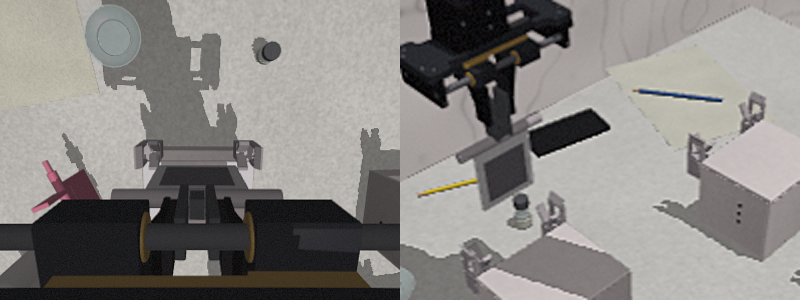

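Door is off: the wrist crop shows the barrel spanning columns 113–285, centred in the gripper, with no pins protruding, and the brackets empty below. Carry it to the open box.

Emit:
step_arm:
  delta_pos:
    - [-0.03, 0.2, 0]
    - [-0.06, 0.45, 0]
    - [-0.09, 0.75, 0]
    - [-0.1, 0.95, 0]
    - [-0.1, 0.95, 0]
  rot:
    - [0, 0, 0]
    - [0, 0, -0.01]
    - [0, 0, -0.021]
    - [0, 0, -0.021]
    - [0, 0, -0.021]
  gripper: [-1, -1, -1, -1, -1]

```text
time_s: 7.2
tool_pos: [0.5653, -0.0434, 0.3314]
tool_rot: [179.9, 0.0, 2.8]
force: [-0.0, 1.0, -2.2]
grip_width: 0.0224
grasp_force: 30.0
```

Emit:
step_arm:
  delta_pos:
    - [-0.03, 0.25, 0]
    - [-0.06, 0.5, 0]
    - [-0.07, 0.75, 0]
    - [-0.07, 0.9, 0]
    - [-0.07, 0.94, 0]
    - [-0.07, 0.94, 0]
    - [-0.07, 0.94, 0]
  rot:
    - [0, 0, 0]
    - [0, 0, 0]
    - [0, 0, 0]
    - [0, 0, 0]
    - [0, 0, 0]
    - [0, 0, 0]
    - [0, 0, 0]
  gripper: [-1, -1, -1, -1, -1, -1, -1]

```text
time_s: 8.07
tool_pos: [0.5638, -0.2234, 0.3335]
tool_rot: [-179.9, -0.2, 3.5]
force: [0.3, 0.1, -2.5]
grip_width: 0.0223
grasp_force: 30.0
```

```bash
python3 -c "
from h import *
go(.5517,-.226,.235,3.35)"
```

```text
t 8.075 pos [ 0.5638 -0.2234  0.3335] rot [-179.94   -0.18    3.52] dpos [-0.0627  0.01    0.4921] rot [-0.0007 -0.0021  0.002 ] F [ 0.3  0.1 -2.5] w 0.0223
```

Emit:
step_arm:
  delta_pos:
    - [-0.06, 0.01, 0]
    - [-0.06, 0.01, 0]
    - [-0.06, 0.01, 0.1]
    - [-0.06, 0.01, 0.25]
    - [-0.06, 0.01, 0.4]
    - [-0.06, 0.01, 0.46]
    - [-0.06, 0.01, 0.46]
    - [-0.06, 0.01, 0.46]
  rot:
    - [0, 0, 0.001]
    - [0, 0, 0.002]
    - [0, 0, 0.002]
    - [0, 0, 0.002]
    - [0, 0, 0.002]
    - [0, 0, 0.002]
    - [0, 0, 0.002]
    - [0, 0, 0.002]
  gripper: [-1, -1, -1, -1, -1, -1, -1, -1]

```text
time_s: 9.07
tool_pos: [0.5525, -0.229, 0.243]
tool_rot: [179.9, -0.3, 3.1]
force: [0.2, -0.1, -1.6]
grip_width: 0.0222
grasp_force: 30.0
```

```bash
python3 -c "
from h import *
c=snap('wrist','w5');a=snap('side','si5')
go(.5517,-.226,.175,3.35)
i1=cv2.resize(c['img'][110:250,220:420],(400,280),interpolation=cv2.INTER_CUBIC)
i2=cv2.resize(a['img'][80:185,310:460],(400,280),interpolation=cv2.INTER_CUBIC)
cv2.imwrite('pics/z5.png',np.hstack([i1,i2])[:,:,::-1])
"
```

```text
t 9.175 pos [ 0.5525 -0.2291  0.243 ] rot [179.93  -0.3    3.14] dpos [-0.0047 -0.0159  0.3397] rot [ 0.0009 -0.0035 -0.0024] F [-0.3  0.3 -2.7] w 0.0224
```

View pics/z5.png

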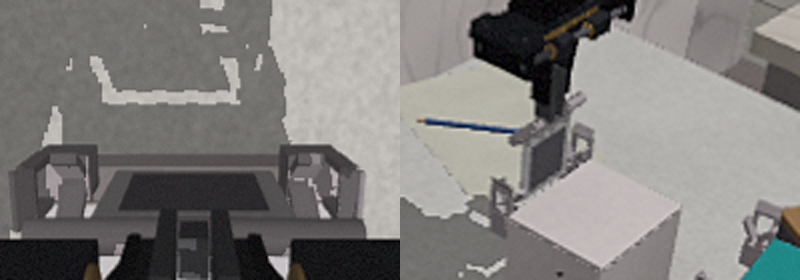

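Side view: the door panel hangs in front of the box between the brackets, slightly toward -y. I'll correct 3 mm and lower gently.

Emit:
step_arm:
  delta_pos:
    - [-0.004, -0.015, 0.05]
    - [-0.004, -0.015, 0.1]
    - [-0.004, -0.015, 0.15]
    - [-0.004, -0.015, 0.2]
    - [-0.004, -0.015, 0.23]
    - [-0.004, -0.015, 0.25]
    - [-0.004, -0.015, 0.25]
  rot:
    - [0, -0.003, -0.002]
    - [0, -0.003, -0.002]
    - [0, -0.003, -0.002]
    - [0, -0.003, -0.002]
    - [0, -0.003, -0.002]
    - [0, -0.003, -0.002]
    - [0, -0.003, -0.002]
  gripper: [-1, -1, -1, -1, -1, -1, -1]

```text
time_s: 10.05
tool_pos: [0.5508, -0.2259, 0.1912]
tool_rot: [180.0, 0.1, 3.3]
force: [0.6, 0.2, -2.8]
grip_width: 0.0224
grasp_force: 30.0
```

```bash
python3 -c "
from h import *
go(.5517,-.226,.175,3.35)"
```

```text
t 10.05 pos [ 0.5508 -0.2259  0.1912] rot [1.80e+02 1.00e-01 3.31e+00] dpos [0.0046 0.0008 0.0811] rot [ 0.      0.0012 -0.0005] F [ 0.6  0.2 -2.8] w 0.0224
```

Emit:
step_arm:
  delta_pos:
    - [0, 0, 0.02]
    - [0, 0, 0.04]
    - [0, 0, 0.06]
    - [0, 0, 0.075]
    - [0, 0, 0.08]
    - [0, 0, 0.08]
  rot:
    - [0, 0, 0]
    - [0, 0, 0]
    - [0, 0, 0]
    - [0, 0, 0]
    - [0, 0, 0]
    - [0, 0, 0]
  gripper: [-1, -1, -1, -1, -1, -1]

```text
time_s: 10.8
tool_pos: [0.5514, -0.2258, 0.1757]
tool_rot: [180.0, 0.0, 3.3]
force: [2.0, -0.4, -1.2]
grip_width: 0.0224
grasp_force: 30.0
```

Emit:
step_arm:
  delta_pos:
    - [0, 0, 0.005]
    - [0, 0, 0.01]
    - [0, 0, 0.012]
    - [0, 0, 0.012]
  rot:
    - [0, 0, 0]
    - [0, 0, 0]
    - [0, 0, 0]
    - [0, 0, 0]
  gripper: [-1, -1, -1, -1]

```text
time_s: 11.3
tool_pos: [0.5519, -0.2259, 0.1745]
tool_rot: [179.9, -0.1, 3.3]
force: [1.5, 0.7, 5.6]
grip_width: 0.0224
grasp_force: 30.0
```

It carries load at the same height as on the first box (0.1745), so it is home. Release.

Emit:
step_arm:
  delta_pos:
    - [0, 0, 0]
    - [0, 0, 0]
    - [0, 0, 0]
    - [0, 0, 0]
    - [0, 0, 0]
    - [0, 0, 0]
    - [0, 0, 0]
  rot:
    - [0, 0, 0]
    - [0, 0, 0]
    - [0, 0, 0]
    - [0, 0, 0]
    - [0, 0, 0]
    - [0, 0, 0]
    - [0, 0, 0]
  gripper: [0.65, 0.65, 0.65, 0.65, 0.65, 0.65, 0.65]

```text
time_s: 12.18
tool_pos: [0.5501, -0.2259, 0.1721]
tool_rot: [-180.0, 0.2, 3.3]
force: [0.2, 0.1, 0.1]
grip_width: 0.0712
grasp_force: 0.0
```

Emit:
step_arm:
  delta_pos:
    - [0, 0, -0.05]
    - [0, 0, -0.15]
    - [0, 0, -0.4]
    - [0, 0, -0.7]
    - [-0.1, 0, -0.7]
    - [-0.25, 0, -0.7]
    - [-0.25, 0, -0.7]
    - [-0.25, 0, -0.7]
    - [-0.25, 0, -0.7]
  rot:
    - [0, 0, 0]
    - [0, 0, 0]
    - [0, 0, 0]
    - [0, 0, 0]
    - [0, 0, 0]
    - [0, 0, 0]
    - [0, 0, 0]
    - [0, 0, 0]
    - [0, 0, 0]
  gripper: [0.65, 0.65, 0.65, 0.65, 0.65, 0.65, 0.65, 0.65, 0.65]

```text
time_s: 13.3
tool_pos: [0.5019, -0.2284, 0.3134]
tool_rot: [-180.0, 0.1, 3.4]
force: [0.1, 1.3, -0.3]
grip_width: 0.0715
grasp_force: 0.0
```

```bash
python3 -c "
from h import *
c=snap('wrist','w6');a=snap('side','si6')
go(.5517,-.226,.175,3.35)
i1=cv2.resize(c['img'][100:200,230:410],(720,400),interpolation=cv2.INTER_CUBIC)
i2=cv2.resize(a['img'][100:150,320:410],(720,400),interpolation=cv2.INTER_CUBIC)
cv2.imwrite('pics/z6.png',cv2.resize(np.vstack([i1,i2]),None,fx=.75,fy=.75)[:,:,::-1])
"
```

```text
t 13.4 pos [ 0.5017 -0.2284  0.313 ] rot [-1.7998e+02  9.0000e-02  3.3600e+00] dpos [0.2514 0.0028 0.6895] rot [-0.0002  0.001   0.0001] F [ 0.3 -1.  -0.2] w 0.0718
```

View pics/z6.png

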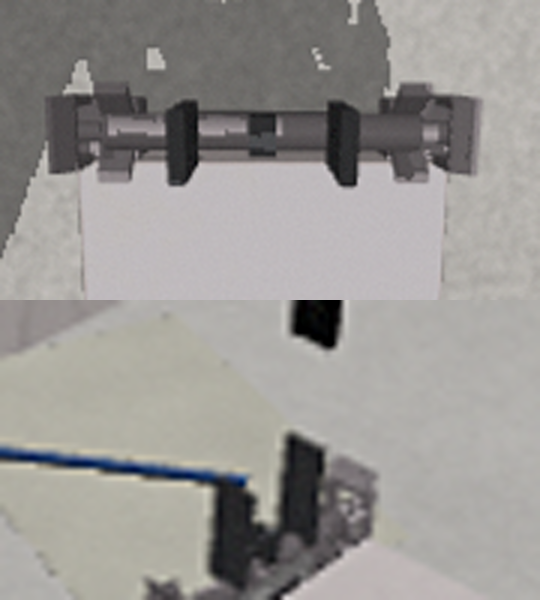

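The tabs are back at full spread (63.7 px, as on the first box), both pins run into the eyes, and the barrel is level in the saddles. Hand in.

```bash
python3 -c "
from cell import env
print(env.sign_off())"
```

```text
the job is handed in; nothing more can be done
None
```

The grey door now hangs in the open box's hinge brackets, and I handed the job in at about 13.4 s. In the last pictures both pins are sprung out into the eyes, and the arm is clear of everything; `sign_off` gave no verdict.

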